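# Bench-test a valve body on the plunger tester

### The job

Stand the tall slim brass valve body upright in the bore of the valve tester, right down on the bore's floor, and let go of it. Then push the tester's slanted sprung plunger through its whole stroke with the fingers, hold it firmly against its stop for a second, neither slackly nor so hard as to strain it, and let it spring back out. Leave the valve standing in the bore, and do not knock over or shift the other things on the bench.

Things in the scene. Friction and masses are not known exactly. Their poses are not given: they have to be found in the camera images.
- valve_long: the tall slim brass valve body, a plain cylinder 18 mm in diameter from the foot to 72 mm up, then a thinner neck (12 mm), 95 mm tall in all, about 90 g. It stands upright loose on the table. Origin at the centre of its foot, z up along its axis.
- tester: valve tester, fixed: grey base plate 130 x 210 x 12 mm (x, y, z; centred 5 mm towards +x), slanted sprung plunger at y = -60 mm, steel block 50 x 50 mm, top 45 mm up, with a round bore at x = 0, y = +60 mm, and a flat dial, 46 mm diameter, 60 mm high, at x = +45 mm, y = 0 (needle follows the plunger). Origin on the table midway between plunger and bore; z up; the plunger leans to -x.
- bore_floor (a point): centre of the floor of the upright bore in the steel block: the bore is 20 mm in diameter, 30 mm deep with a small chamfer, its mouth 45 mm and its floor 15 mm above the table. The long valve stands in it with 65 mm showing. Axes as the tester's.
- plunger_top (a point): centre of the flat outer face of the plunger's round black cap (40 mm diameter, 10 mm thick; face 106 mm above the table at rest); moves with it. Its z axis points outward along the plunger's line, 30 degrees from vertical, leaning to the tester's -x; push along -z. The barrel below is 42 mm wide.
- plunger (a joint): plunger stroke in m: 0 out (rest), 0.022 fully in on a slightly yielding stop (may read a little more when pressed hard). The spring takes about 4 N at the start, 12 N at the end of the stroke; hold it on the stop with 16 to 32 N from the fingers; more strains it. It springs back when let go.
- valve_short: brass valve body, 18 mm diameter like the long one but only 58 mm tall. A bystander; origin at the centre of its underside, loose.
- valve_fat: brass valve body, as tall as the long one (95 mm) but 28 mm in diameter: too thick for the bore. A bystander; origin at the centre of its underside, loose.
- tin: open grey plastic tin, 100 x 100 x 60 mm. A bystander; origin at the centre of its underside, loose.
- acrylic_box: open clear acrylic box, 100 x 140 x 80 mm. A bystander; origin at the centre of its underside, loose.
- scraper: stainless scraper with a handle, 200 mm long, lying on the table. A bystander; origin at the centre of its underside, loose.
- wrench: steel wrench, 180 mm long, lying on the table. A bystander; origin at the centre of its underside, loose.
- bearing: steel bearing ring, 52 mm diameter, 14 mm high, lying flat. A bystander; origin at the centre of its underside, loose.
- lube: white plastic bottle, 44 mm diameter, 120 mm tall. A bystander; origin at the centre of its underside, loose.

How it is judged:
By the outcome, as a careful person would: the job done as asked, in the order asked, and still so for the second after the job is handed in, with the robot touching nothing.
It also fails if it takes over 58 s, if anything falls off the work surface, if the arm or the gripper's body presses on something with over 40 N, if the wrist force passes 120 N, or if a joint passes its speed limit or range.

### The arm

A 6-joint arm with a two-finger parallel gripper is mounted at the origin on the work surface. World frame = base frame: x ahead of the robot, y to its left, z up, the work surface at z = 0. Lengths are in m, angles in rad, forces in N, time in s.
With the tool pointing down it reaches from about 0.425 to 0.95 m from the base axis. Payload 14.7 kg.
Tool frame: the origin (TCP) lies at the very end of the fingers, on their centre line; the grasp point (between the pads) lies 19 mm behind it (ctrl.grasp_offset is the distance from the TCP to the grasp point, in m); z points along the fingers, y is the line along which they close (so a half turn about z gives the same grasp; the last joint's range is limited). The gripper opens to 85 mm and grips with 20 to 120 N. Pads are 22 mm wide; open, the fingers measure 114 mm over their backs; the gripper's body (76 mm by 85 mm) begins 54 mm behind the grasp point. The pads swing forward as they close: fully open they stand 13 mm farther back than shut.
Start: joints at [-1.179, 0.48, 1.596, -0, 1.065, -0.047], TCP at [0.276, -0.588, 0.231] pointing down, gripper open.
Joint ranges: [-2.75, 2.75], [-0.82, 2.05], [0.23, 2.67], [-1.56, 4.7], [0.09, 2.69], [-2.92, 2.92]. Speed limits (rad/s): [1.89, 1.89, 2.39, 3.01, 3.01, 3.01].

### API

Orientations are given as a unit quaternion [x, y, z, w].
In Python, from rig import ctrl gives the robot as it stands.
- The arm moves only by the shell command python3 inch.py 'ROWS'. ROWS is rows parted by semicolons, their numbers by spaces, 1 to 8 of them, each of 7 numbers: a rotation vector rx, ry, rz in rad, then dx, dy, dz in m, then the opening from 0.0 (shut) to 1.0 (fully open); each row is the pose to reach, as a shift and turn from the pose commanded when the command began, along the tool's axes at that moment; what a row does not reach only later rows make up. A row lasts 1/10 s, in which the tool goes at most 0.05 m and 0.15 rad, less where a joint would pass 70% of its speed; a pose out of reach is approached as far as the arm can. The fingers move at their own pace and stop on an object; the grip force is fixed at half the most. Time passes only in rows, so rows that do not move let the fingers close. It prints the time, the measured TCP pose, the force, the opening and the grip force at its end.
- ctrl.get_obs(): the state, without advancing time (a new reading comes with each control period).
- ctrl.snapshot(name): name is "scene" or "top"; returns the picture (400x640x3 uint8, red, green, blue); there is no depth.
- ctrl.camera_model(name): a dict with "fov_y" (degrees; the focal length in pixels is half the picture's height over the tangent of half this angle, whatever the lens; pixels are square), "cx", "cy" (the principal point, pixels), "pose" (4x4, takes a point from camera to world coordinates). Camera axes: x right, y up, looking along -z (the intrinsics and any distortion apply to the point x, -y, -z); pixel columns grow to the right and rows downward; lengths in m; the calibration is good to about 2 mm. A picture is of the moment at which its call begins. camera_model takes no time and is no camera call.
- ctrl.sign_off(): hands the job in; it is judged then, once.
The state is a dict: "clock": time; "joint_pos": joint angles; "joint_vel": joint speeds; "effort": joint torques, N m; "eef_pos": TCP position; "tool_rot": TCP orientation; "force": force on the tool from outside, world axes, zero at the start; "wrist_torque": the same for the moment, N m; "opening": opening from 0.0 (shut) to 1.0 (fully open); "finger_force": force on a finger pad.
Only numpy, scipy, OpenCV 4.12 (cv2) and the standard library are available. Lean on these libraries where they do the work, as an engineer would, in place of code of your own. Each camera call takes 0.05 s, during which the arm holds its last target. There are 200 camera calls.

## Working session

There is one attempt and no reset: what is moved stays moved. The work goes in short steps, Python scripts to look and compute and a shell command to move; the robot and the scene stay as the last step left them, time stands still between calls to the robot, and variables do not carry over. Pictures are saved under pics/ and viewed, at most 10 in all, crops included, and the job is handed in when it is done.

```bash
ls; mkdir -p pics; python3 - <<'E'
from rig import ctrl
import cv2
for n in("scene","top"):
    im=ctrl.snapshot(n); cv2.imwrite(f"pics/{n}0.png",im[...,::-1]); m=ctrl.camera_model(n); print(n,m)
o=ctrl.get_obs(); print({k:o[k] for k in("clock","eef_pos","tool_rot","force","opening")},ctrl.grasp_offset)
E
```

```text
inch.py
pics
rig.py
scene {'fov_y': 48.59125730541099, 'cx': 325.85870703112266, 'cy': 201.64993624551832, 'pose': array([[-0.64376619, -0.59582372,  0.48016579,  1.05768203],
       [ 0.76520458, -0.50550743,  0.39865297,  0.37276227],
       [ 0.00520048,  0.62406437,  0.78135563,  0.93946124],
       [ 0.        ,  0.        ,  0.        ,  1.        ]])}
top {'fov_y': 43.520101963433945, 'cx': 315.67086757338916, 'cy': 194.9275177625909, 'pose': array([[-0.01733687,  0.98818247, -0.15229853,  0.32872719],
       [-0.99976563, -0.0191084 , -0.01017596, -0.04366658],
       [-0.01296589,  0.15208642,  0.98828215,  1.56615067],
       [ 0.        ,  0.        ,  0.        ,  1.        ]])}
{'clock': 0.1, 'eef_pos': array([ 0.2760392 , -0.58808253,  0.2307406 ]), 'tool_rot': array([ 9.76027672e-01,  2.17645811e-01, -9.46105187e-05, -5.24810246e-04]), 'force': array([ 0.51784099,  0.2871804 , -0.27848444]), 'opening': 1.0004236766291204} 0.0187
```

View pics/scene0.png

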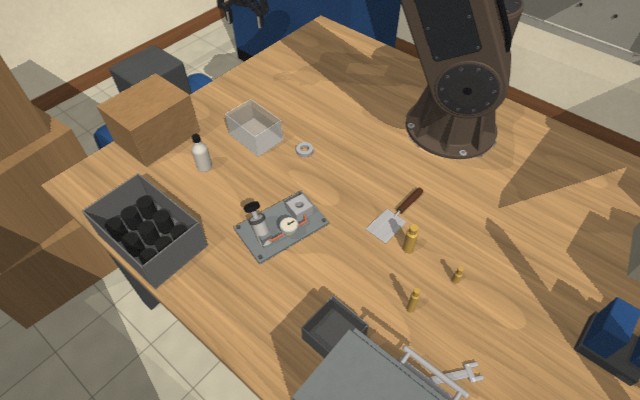

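View pics/top0.png

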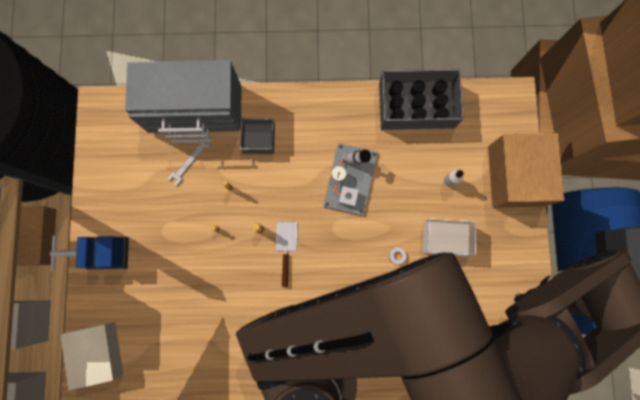

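The scene view shows the long valve at (414,300), the fat one at (411,238), the short one at (458,275) and the tester around (282,225). In the top view the long valve is at (228,186) and the tester around (352,178). I'll enlarge these areas.

```bash
python3 - <<'E'
import cv2,numpy as np
s=cv2.imread("pics/scene0.png");t=cv2.imread("pics/top0.png")
a=cv2.resize(s[185:270,225:335],None,fx=3.6,fy=3.6,interpolation=cv2.INTER_CUBIC)
b=cv2.resize(t[140:220,315:395],None,fx=3.6,fy=3.6,interpolation=cv2.INTER_CUBIC)
c=cv2.resize(s[215:320,390:475],None,fx=2.7,fy=2.7,interpolation=cv2.INTER_CUBIC)
d=cv2.resize(t[170:250,205:275],None,fx=3.5,fy=3.5,interpolation=cv2.INTER_CUBIC)
W=np.zeros((600,700,3),np.uint8)
for im,x,y in((a,0,0),(b,400,0),(c,0,310),(d,400,310)):
    W[y:y+im.shape[0],x:x+im.shape[1]]=im[:600-y,:700-x]
cv2.imwrite("pics/crop1.png",W)
for n,im in(("s",s),("t",t)):
    h=cv2.cvtColor(im,cv2.COLOR_BGR2HSV)
    m=cv2.inRange(h,(15,150,90),(35,255,255))
    k,_,st,ce=cv2.connectedComponentsWithStats(m)
    for i in range(1,k):
        if st[i,4]>15: print(n,st[i],ce[i].round(1))
E
```

```text
s [404 225  14  28 190] [411.1 238.3]
s [458 267   5   5  18] [460.1 268.9]
s [453 273   9  10  41] [457.2 277. ]
s [409 288  10  24  94] [414.  299.1]
t [223 181  10  10  48] [227.4 185.4]
t [253 223  11  10  77] [258.1 227.9]
t [212 226   7   6  33] [215.1 228.6]
```

View pics/crop1.png

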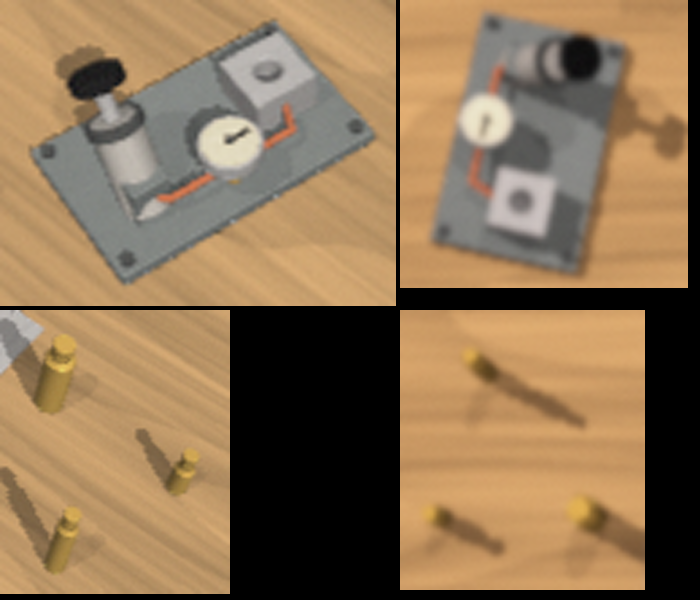

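The crops show the block top with its bore at scene ≈(299,204.5) and top ≈(348.5,195.5). The cap face is at scene ≈(252,206.5) and top ≈(364.5,156). The long valve runs from scene neck top (416,290) to foot (411.5,309.5).

```bash
cat > h.py <<'E'
from rig import ctrl
import numpy as np
from scipy.optimize import least_squares
def ray(n,uv):
    m=ctrl.camera_model(n); f=200/np.tan(np.radians(m["fov_y"]/2)); P=m["pose"]
    d=P[:3,:3]@np.array([(uv[0]-m["cx"])/f,-(uv[1]-m["cy"])/f,-1]); return P[:3,3],d
def plane(n,uv,z):
    o,d=ray(n,uv); return o+d*(z-o[2])/d[2]
def proj(n,p):
    m=ctrl.camera_model(n); f=200/np.tan(np.radians(m["fov_y"]/2)); P=m["pose"]
    c=P[:3,:3].T@(np.asarray(p)-P[:3,3]); return np.array([m["cx"]+f*c[0]/-c[2],m["cy"]-f*c[1]/-c[2]])
def tri(us,ut):
    return least_squares(lambda p:np.r_[proj("scene",p)-us,proj("top",p)-ut],[.6,-.1,.05])
E
python3 - <<'E'
from h import *
np.set_printoptions(precision=4,suppress=True)
S=lambda x,y:np.array([(x+.5)/3.6-.5+225,(y+.5)/3.6-.5+185])
T=lambda x,y:np.array([(x-400+.5)/3.6-.5+315,(y+.5)/3.6-.5+140])
V=lambda x,y:np.array([(x+.5)/2.7-.5+390,(y-310+.5)/2.7-.5+215])
VT=lambda x,y:np.array([(x-400+.5)/3.5-.5+205,(y-310+.5)/3.5-.5+170])
for nm,a,b,z in(("bore",S(268,71),T(521,201),.045),("cap",S(97,78),T(579,58),.106),("c1",S(33,150),T(485+139,48),.012),("c2",S(275,22),T(580,273),.012),("c3",S(373,137),T(432,241),.012),("c4",S(128,283),T(485,14),.012),
  ("neck",V(71,513),VT(472,355),.095)):
    r=tri(a,b); print(nm,r.x,"cost",round(r.cost,2),"s",plane("scene",a,z)[:2],"t",plane("top",b,z)[:2])
print("foot s",plane("scene",V(57.5,567),0))
print("fat foot",plane("scene",V(50,405),0),"short",plane("scene",V(178,490),0))
for n in("scene","top"): print(proj(n,[.276,-.588,.231]))
E
```

```text
bore [ 0.5599 -0.1287  0.0467] cost 0.11 s [ 0.5594 -0.1303] t [ 0.5595 -0.1279]
cap [ 0.6704 -0.1773  0.106 ] cost 0.35 s [ 0.671  -0.1784] t [ 0.6691 -0.1758]
c1 [ 0.7012 -0.2265  0.0121] cost 0.72 s [ 0.7022 -0.2282] t [ 0.6992 -0.2242]
c2 [ 0.5006 -0.179   0.0087] cost 0.02 s [ 0.5025 -0.1767] t [ 0.5005 -0.1791]
c3 [ 0.5327 -0.053   0.0054] cost 0.23 s [ 0.5369 -0.051 ] t [ 0.5309 -0.0516]
c4 [ 0.7336 -0.1021  0.0061] cost 0.04 s [ 0.7354 -0.0988] t [ 0.7326 -0.1025]
neck [0.5984 0.2404 0.0961] cost 0.04 s [0.5979 0.2399] t [0.5982 0.2412]
foot s [0.5961 0.2437 0.    ]
fat foot [ 0.4652  0.1497 -0.    ] short [0.4664 0.2847 0.    ]
[246.2801  29.6583]
[531.4589 288.835 ]
```

```bash
cat >> h.py <<'E'
from scipy.spatial.transform import Rotation as R
YAW=np.radians(76.3); X=np.array([np.cos(YAW),np.sin(YAW),0]); Y=np.array([-X[1],X[0],0])
def down(yaw): # closing line at yaw
    y=np.array([np.cos(yaw),np.sin(yaw),0]); z=np.array([0,0,-1.]); return R.from_matrix(np.c_[np.cross(y,z),y,z])
def delta(p,rot):
    o=ctrl.get_obs(); r=R.from_quat(o["tool_rot"])
    print("rv",(r.inv()*rot).as_rotvec().round(4),"d",(r.inv().apply(np.asarray(p)-o["eef_pos"])).round(4),"t",round(o["clock"],2))
    print(" eef",o["eef_pos"].round(4),"F",o["force"].round(2),"op",round(o["opening"],3),"ff",o["finger_force"],"j",o["joint_pos"].round(2))
E
python3 -c "
from h import *
delta([.597,.242,.2],down(YAW+np.pi)); print(X,Y)"
```

```text
rv [-1.000e-03  3.000e-04  6.779e-01] d [ 0.6432 -0.615   0.0314] t 0.1
 eef [ 0.276  -0.5881  0.2307] F [ 0.52  0.29 -0.28] op 1.0 ff 0.0 j [-1.18  0.48  1.6  -0.    1.07 -0.05]
[0.23683815 0.97154912 0.        ] [-0.97154912  0.23683815  0.        ]
```

```bash
R8='0 0 0.68 0.643 -0.615 0 1'; python3 inch.py '0 0 0.1 0.05 -0.04 0 1;0 0 0.68 0.643 -0.615 0 1;0 0 0.68 0.643 -0.615 0 1;0 0 0.68 0.643 -0.615 0 1;0 0 0.68 0.643 -0.615 0 1;0 0 0.68 0.643 -0.615 0 1;0 0 0.68 0.643 -0.615 0 1;0 0 0.68 0.643 -0.615 0 1'; python3 -c "
from h import *
delta([.597,.242,.2],down(YAW+np.pi))"
```

```text
clock: 0.9
eef_pos: [0.4198, -0.2236, 0.2313]
tool_rot: [0.993, -0.121, -0.0, -0.0]
force: [1.1, -0.6, 0.4]
opening: 0.999
finger_force: 0.0
rv [-0.0001  0.     -0.0026] d [ 0.0606 -0.4944  0.0313] t 0.9
 eef [ 0.4198 -0.2236  0.2313] F [ 1.12 -0.59  0.41] op 0.999 ff 0.0 j [-0.55  0.24  1.98  0.    0.92  1.26]
```

```bash
python3 inch.py '0 0 0 0.06 -0.494 0.02 1;0 0 0 0.06 -0.494 0.02 1;0 0 0 0.06 -0.494 0.02 1;0 0 0 0.06 -0.494 0.02 1;0 0 0 0.06 -0.494 0.02 1;0 0 0 0.06 -0.494 0.02 1;0 0 0 0.06 -0.494 0.02 1;0 0 0 0.06 -0.494 0.02 1' >/dev/null; python3 -c "
from h import *
delta([.597,.242,.17],down(YAW+np.pi))"
```

```text
rv [ 0.0002  0.0002 -0.0018] d [ 0.0128 -0.0974  0.045 ] t 1.7
 eef [0.5614 0.1505 0.215 ] F [ 1.23 -0.4  -0.03] op 0.995 ff 0.0 j [ 0.21  0.4   1.78 -0.    0.96  2.02]
```

```bash
python3 inch.py '0 0 0 0.013 -0.097 0.045 1;0 0 0 0.013 -0.097 0.045 1;0 0 0 0.013 -0.097 0.045 1;0 0 0 0.013 -0.097 0.045 1;0 0 0 0.013 -0.097 0.045 1;0 0 0 0.013 -0.097 0.045 1' >/dev/null; python3 - <<'E'
from h import *
delta([.597,.242,.039],down(YAW+np.pi))
import cv2
s=ctrl.snapshot("scene")[...,::-1];t=ctrl.snapshot("top")[...,::-1]
a=cv2.resize(s[235:335,350:470],None,fx=3.3,fy=3.3,interpolation=2);b=cv2.resize(t[140:240,180:280],None,fx=3.3,fy=3.3,interpolation=2)
cv2.imwrite("pics/pre.png",np.hstack([a,b]))
print(proj("scene",ctrl.get_obs()["eef_pos"]),proj("top",ctrl.get_obs()["eef_pos"]))
E
```

```text
rv [-0.0002 -0.0006 -0.0031] d [-0.001  -0.0037  0.1321] t 2.3
 eef [0.597  0.2382 0.1711] F [ 0.91  0.87 -0.07] op 1.0 ff 0.0 j [ 0.33  0.53  1.67 -0.    0.94  2.15]
[421.82918344 271.04904709] [221.12193497 178.13364302]
```

View pics/pre.png

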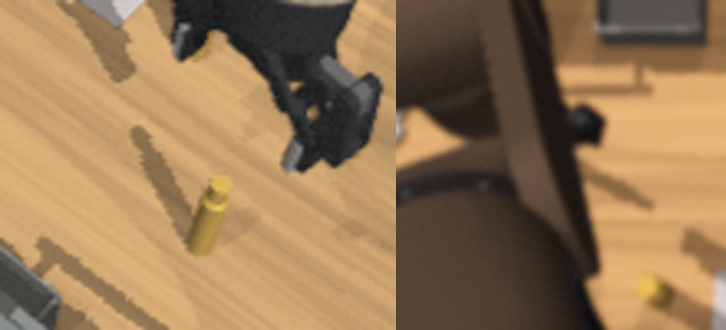

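The fingertips sit at scene ≈(405,247) and (439,283), so they straddle the valve line and agree with the projected TCP. I'll descend and grip.

```bash
python3 inch.py '0 0 0 -0.001 -0.004 0.04 1;0 0 0 -0.001 -0.004 0.08 1;0 0 0 -0.001 -0.004 0.11 1;0 0 0 -0.001 -0.004 0.132 1;0 0 0 -0.001 -0.004 0.132 1;0 0 0 -0.001 -0.004 0.132 1' >/dev/null; python3 -c "
from h import *
delta([.597,.242,.039],down(YAW+np.pi))"; python3 inch.py '0 0 0 0 0 0 0;0 0 0 0 0 0 0;0 0 0 0 0 0 0;0 0 0 0 0 0 0;0 0 0 0 0 0 0;0 0 0 0 0 0 0;0 0 0 0 0 0 0;0 0 0 0 0 0 0'
```

```text
rv [-0.0001 -0.0001 -0.0028] d [-0.      0.0011  0.    ] t 3.0
 eef [0.5973 0.243  0.039 ] F [0.26 0.14 0.62] op 0.996 ff 0.0 j [0.34 0.7  1.75 0.   0.69 2.15]
clock: 3.8
eef_pos: [0.5973, 0.2436, 0.0389]
tool_rot: [0.993, -0.12, 0.0, -0.0]
force: [-1.7, -1.5, 7.1]
opening: 0.193
finger_force: 58.4
```

```bash
python3 inch.py '0 0 0 0 0 -0.02 0;0 0 0 0 0 -0.06 0;0 0 0 0 0 -0.10 0;0 0 0 0 0 -0.13 0;0 0 0 0 0 -0.13 0' ; python3 -c "
from h import *
delta([.5597,-.129,.17],down(YAW+np.pi))"
```

```text
clock: 4.3
eef_pos: [0.5992, 0.2444, 0.1728]
tool_rot: [0.993, -0.12, 0.003, -0.002]
force: [-0.7, 0.8, -0.5]
opening: 0.191
finger_force: 58.7
rv [-0.0037 -0.0056 -0.002 ] d [0.0507 0.372  0.0017] t 4.3
 eef [0.5992 0.2444 0.1728] F [-0.73  0.83 -0.49] op 0.191 ff 58.72029303107411 j [0.34 0.53 1.67 0.   0.94 2.15]
```

```bash
python3 inch.py '0 0 0 0.051 0.372 0 0;0 0 0 0.051 0.372 0 0;0 0 0 0.051 0.372 0 0;0 0 0 0.051 0.372 0 0;0 0 0 0.051 0.372 0 0;0 0 0 0.051 0.372 0 0;0 0 0 0.051 0.372 0 0;0 0 0 0.051 0.372 0 0' >/dev/null; python3 inch.py '0 0 0 0 0 0 0;0 0 0 0 0 0 0;0 0 0 0 0 0 0' >/dev/null; python3 - <<'E'
from h import *
delta([.5597,-.129,.17],down(YAW+np.pi))
import cv2
s=ctrl.snapshot("scene")[...,::-1];t=ctrl.snapshot("top")[...,::-1]
a=cv2.resize(s[110:230,250:350],None,fx=4,fy=4,interpolation=2);b=cv2.resize(t[140:260,300:395],None,fx=4,fy=4,interpolation=2)
cv2.imwrite("pics/over.png",np.hstack([a,b])); cv2.imwrite("pics/over_s.png",s)
print(proj("scene",ctrl.get_obs()["eef_pos"]),proj("top",ctrl.get_obs()["eef_pos"]))
E
```

```text
rv [-0.0002  0.0009 -0.0016] d [ 0.0022 -0.0007 -0.0022] t 5.4
 eef [ 0.5574 -0.1291  0.1678] F [-0.2   0.62 -0.75] op 0.19 ff 58.963572923094034 j [-0.28  0.45  1.84  0.    0.86  1.53]
[297.8611883  171.88197216] [350.81080481 189.55502397]
```

View pics/over.png

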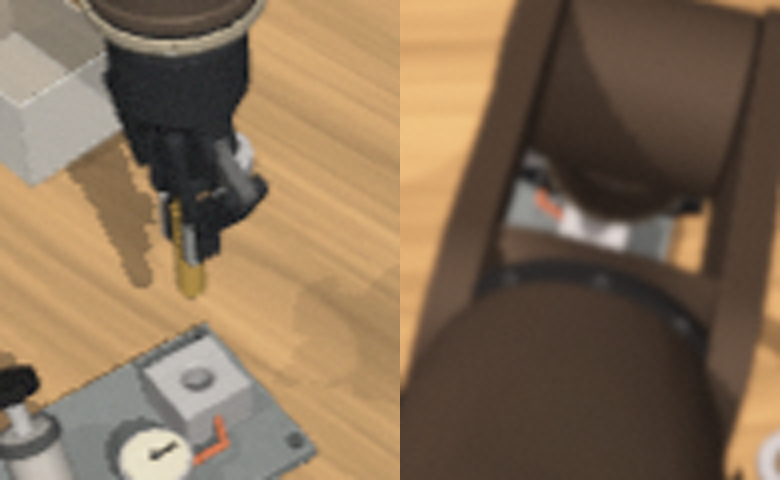

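The held valve's foot centre is at crop ≈(191,291), and the bore mouth is at ≈(197,378). I'll refine both numerically.

```bash
python3 - <<'E'
from h import *
import cv2
np.set_printoptions(precision=4,suppress=True)
o=ctrl.get_obs()["eef_pos"]
s=cv2.imread("pics/over_s.png"); 
h=cv2.cvtColor(s,cv2.COLOR_BGR2HSV)
m=cv2.inRange(h,(15,130,60),(35,255,255)); m[:165]=0;m[190:]=0;m[:,:285]=0;m[:,310:]=0
for y in range(165,190):
    x=np.flatnonzero(m[y]); 
    if len(x): print(y,x.min(),x.max(),end="; ")
print("\nexpected foot centre",proj("scene",o-[0,0,.039]),"bottom edge",[proj("scene",o-[0,0,.039]+.009*np.array([np.cos(a),np.sin(a),0])) for a in np.radians([40,130,-50])])
g=cv2.cvtColor(s,cv2.COLOR_BGR2GRAY); print(g[198:212,289:311])
E
```

```text
165 293 294; 166 293 294; 167 293 294; 168 293 294; 169 293 294; 170 294 294; 171 294 294; 172 294 294; 173 294 295; 174 294 294; 175 294 295; 176 294 300; 177 294 300; 178 294 300; 179 295 301; 180 294 300; 181 295 300; 182 295 300; 183 296 299; 
expected foot centre [298.5724 182.7736] bottom edge [array([298.424 , 185.5923]), array([302.288 , 182.7899]), array([294.8566, 182.7572])]
[[104 101 101 126 167 183 189 192 191 191 192 191 193 186 188 190 191 158
  143 131 144 153]
 [ 99 128 167 182 186 190 192 193 192 190 190 188 188 187 191 191 189 179
  147 136 140 153]
 [140 170 188 191 193 193 192 192 193 198 196 194 190 190 188 188 190 190
  168 141 136 145]
 [186 189 190 192 193 190 189 193 200 191 181 181 186 183 186 190 190 189
  187 168 139 137]
 [193 194 192 192 190 186 186 176 162 160 155 149 148 164 176 185 187 189
  188 184 165 145]
 [192 195 190 188 188 183 166 150 146 149 154 148 136 132 156 181 188 187
  188 192 185 167]
 [194 189 188 188 187 185 152 137 149 154 155 149 136 111 137 174 188 190
  190 190 188 186]
 [183 187 188 192 190 177 150 140 147 151 152 127 106 101 150 182 189 191
  189 190 189 188]
 [171 188 190 187 189 190 167 123 101 104 106 101 100 132 172 192 189 193
  191 189 188 188]
 [131 172 186 189 191 188 186 172 143 121 118 132 156 179 189 190 190 190
  190 189 177 158]
 [111 143 178 190 190 192 193 189 183 181 182 184 187 192 191 190 189 189
  176 163 153 146]
 [113 115 143 179 190 190 189 190 192 193 193 192 190 189 190 188 190 177
  158 148 145 145]
 [110 110 114 147 179 189 190 192 194 193 192 191 191 190 188 180 158 151
  146 143 146 147]
 [112 108 108 115 145 183 193 194 192 193 191 190 190 180 159 152 148 145
  146 147 144 144]]
```

```bash
cat >> h.py <<'E'
import cv2
def foot(zf,rows):
    """brass cylinder edges (subpixel, along rows) in the scene view -> axis column per row"""
    s=np.mean([ctrl.snapshot("scene").astype(float) for _ in range(2)],0)
    sat=s[...,0]-s[...,2]; return s,sat
E
python3 - <<'E'
from h import *
np.set_printoptions(precision=4,suppress=True)
f=plane("scene",[297.6,182.3],.129);b=plane("scene",[299.1,204.5],.045)
o=ctrl.get_obs()["eef_pos"]; print(f,b,o,b-f)
s,_=foot(0,0); print((s[174:188,290:306,0]).astype(int)); print((s[174:188,290:306,2]).astype(int))
p=o+[*(b-f)[:2],0]; p[2]=.093; delta(p,down(YAW+np.pi))
E
```

```text
[ 0.558  -0.1316  0.129 ] [ 0.5597 -0.13    0.045 ] [ 0.5576 -0.1288  0.168 ] [ 0.0017  0.0017 -0.084 ]
[[209 213 211 172 145 112 100 129 111  60  36  51  95 163 186 191]
 [206 210 212 181 150 151 124 130 137  95  74 162 189 193 197 197]
 [200 205 210 178 147 155 164 141 143 152 141 180 201 199 197 197]
 [205 204 208 176 145 152 166 170 168 164 148 184 203 202 200 198]
 [207 206 208 181 148 153 166 172 173 165 151 177 199 203 204 201]
 [206 205 208 188 151 152 165 173 171 165 152 170 196 203 202 201]
 [207 205 204 187 151 152 166 172 172 165 152 172 200 207 206 202]
 [210 209 207 203 163 150 166 172 170 165 153 173 203 212 208 205]
 [206 209 208 208 180 162 165 172 171 165 163 191 209 213 213 210]
 [201 206 208 209 181 167 167 170 171 178 177 199 211 210 212 213]
 [196 198 202 205 203 201 181 172 158 200 216 214 212 211 209 211]
 [199 194 195 200 204 206 203 201 199 209 218 218 217 214 211 210]
 [202 199 197 194 196 200 205 206 205 205 212 217 220 217 215 212]
 [200 202 198 196 195 193 197 203 205 206 207 209 215 218 219 216]]
[[114 116 113  88  65  54  89 124 107  59  39  43  61  91
[... 366 characters left out ...]
  64  69  70  71  67  64  87 108 114 113 110]
 [114 113 113 110  82  62  67  69  69  68  64  85 109 114 112 112]
 [112 114 113 115  89  68  68  71  70  68  72  98 113 115 116 114]
 [110 112 113 114  97  79  70  69  69  75  87 108 115 114 115 116]
 [106 108 111 111 110 109  95  86  77 106 117 117 116 115 114 115]
 [109 108 108 110 110 112 111 110 109 114 121 119 120 117 115 115]
 [110 111 109 107 108 109 113 113 112 111 116 120 123 120 117 115]
 [108 111 109 107 107 104 108 112 111 113 112 114 118 121 121 118]]
rv [-0.      0.0001 -0.0007] d [ 0.001  -0.0021  0.0752] t 5.6
 eef [ 0.5578 -0.129   0.1682] F [-0.42 -0.02 -2.12] op 0.192 ff 58.9634777745232 j [-0.28  0.45  1.84  0.    0.86  1.53]
```

```bash
python3 inch.py '0 0 0 0.001 -0.002 0.03 0;0 0 0 0.002 -0.002 0.06 0;0 0 0 0.002 -0.002 0.078 0;0 0 0 0.002 -0.002 0.078 0;0 0 0 0.002 -0.002 0.078 0;0 0 0 0.002 -0.002 0.078 0' ; python3 - <<'E'
from h import *
np.set_printoptions(precision=2,suppress=True)
s,_=foot(0,0); o=ctrl.get_obs()["eef_pos"]; print(o.round(4),proj("scene",o-[0,0,.039]))
bl=s[...,2]; print(bl[185:212,290:310].astype(int)); cv2.imwrite("pics/near.png",cv2.resize(s[160:230,265:335,::-1].astype(np.uint8),None,fx=7,fy=7,interpolation=2))
E
```

```text
clock: 6.2
eef_pos: [0.5609, -0.1284, 0.0915]
tool_rot: [0.993, -0.12, 0.001, 0.0]
force: [0.4, 0.0, -0.8]
opening: 0.193
finger_force: 58.9
[ 0.56 -0.13  0.09] [299.1  203.25]
[[ 85  79  54  41  53  51  39  37  45  47  41  39  37  38  36  36  47  50
   53  53]
 [ 83  83  61  37  57  55  42  37  45  44  37  38  38  34  34  32  40  40
   44  44]
 [ 84  86  61  35  45  45  46  46  42  39  33  34  37  31  36  37  38  36
   36  39]
 [ 78  94  70  34  46  47  57  50  42  38  32  39  37  38  31  37  37  33
   33  52]
 [ 71  94  72  35  46  55  86  94  65  37  36  37  38  40  35  35  35  67
  105 112]
 [ 70  83  61  32  48  49  83 115  89  43  37  45  41  37  33  62  70 106
  123 122]
 [ 71  73  72  51  51  57  80 118 114  70  32  37  36  37  40  79 104 116
  122 122]
 [ 76  73  71  64  57  55  77 111 117  77  39  38  42  43  43  83 107 116
  119 121]
 [ 80  76  74  72  61  58  73 108 116  80  42  45  46  44  45  78 105 113
  115 120]
 [ 79  77  78  84  67  59  67 105 129  91  42  44  47  49  42  69  98 108
  112 113]
 [ 77  79  93  96  75  63  67 105 129  91  43  45  45  77  93 105 104 106
[... 672 characters left out ...]
 172 172
  173 171]
 [188 186 186 186 176 142  99  81  79  97 117 121 104 124 160 171 172 174
  173 172]
 [187 187 189 188 175 150 135 138 143 146 121 100  95 134 175 185 186 178
  173 174]
 [188 187 185 187 184 166 122 102 105 107 102  94 125 171 189 189 189 187
  187 185]
 [171 185 186 186 188 186 170 143 120 118 132 153 178 186 189 187 187 186
  188 174]
 [141 176 186 187 191 188 187 182 180 181 184 186 188 187 188 188 187 175
  163 151]
 [113 145 178 189 189 186 186 189 190 190 191 189 189 188 187 188 176 155
  146 146]
 [109 114 145 177 188 189 191 191 190 190 189 190 189 188 175 160 150 145
  145 145]
 [111 110 113 145 183 193 191 191 190 189 189 188 177 157 149 145 145 145
  144 144]]
```

View pics/near.png

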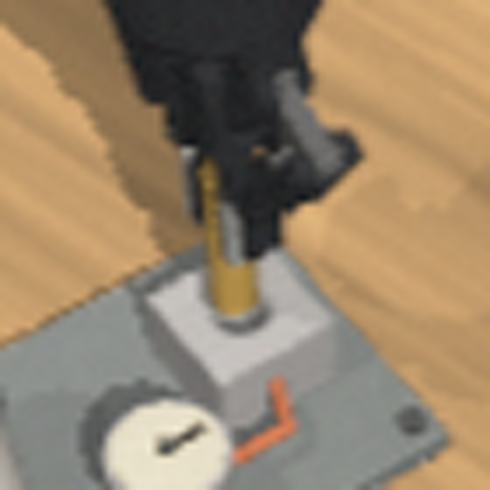

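The foot sits over the bore but about 1.1 px (2.5 mm) left of the mouth centre. I'll correct that and go down gently.

```bash
python3 inch.py '0 0 0 -0.001 -0.002 0 0;0 0 0 -0.001 -0.0025 0 0;0 0 0 -0.001 -0.0025 0.004 0;0 0 0 -0.001 -0.0025 0.008 0;0 0 0 -0.001 -0.0025 0.011 0;0 0 0 -0.001 -0.0025 0.011 0' ; python3 - <<'E'
from h import *
delta([.5597,-.129,.054],down(YAW+np.pi)); print(ctrl.get_obs()["wrist_torque"].round(2))
E
```

```text
clock: 6.9
eef_pos: [0.5592, -0.1265, 0.0786]
tool_rot: [0.993, -0.12, -0.0, 0.0]
force: [-1.4, -9.9, -6.9]
opening: 0.193
finger_force: 59.6
rv [ 0.001   0.0007 -0.0016] d [0.0011 0.0023 0.0246] t 6.9
 eef [ 0.5592 -0.1265  0.0786] F [-1.43 -9.89 -6.93] op 0.193 ff 59.59785066923814 j [-0.27  0.57  1.9  -0.    0.67  1.54]
[-2.25  0.44 -0.1 ]
```

```bash
python3 inch.py '0 0 0 0 0.001 0 0;0 0 0 0 0.001 0 0;0 0 0 0 0.001 0 0' ; python3 - <<'E'
from h import *
delta([.5597,-.129,.054],down(YAW+np.pi)); print(ctrl.get_obs()["wrist_torque"].round(2))
E
```

```text
clock: 7.2
eef_pos: [0.5591, -0.127, 0.0788]
tool_rot: [0.993, -0.12, -0.0, 0.0]
force: [-1.5, -5.3, -4.4]
opening: 0.187
finger_force: 59.4
rv [ 0.0003  0.0008 -0.0021] d [0.0011 0.0018 0.0248] t 7.2
 eef [ 0.5591 -0.127   0.0788] F [-1.47 -5.25 -4.42] op 0.187 ff 59.41233666613698 j [-0.28  0.57  1.9  -0.    0.67  1.54]
[-1.18  0.33 -0.03]
```

```bash
python3 inch.py '0 0 0 0 0.001 0 0;0 0 0 0 0.001 0.003 0;0 0 0 0 0.001 0.006 0;0 0 0 0 0.001 0.009 0;0 0 0 0 0.001 0.012 0;0 0 0 0 0.001 0.012 0' ; python3 - <<'E'
from h import *
delta([.5597,-.129,.054],down(YAW+np.pi)); print(ctrl.get_obs()["wrist_torque"].round(2))
E
```

```text
clock: 7.8
eef_pos: [0.559, -0.1276, 0.0668]
tool_rot: [0.993, -0.12, -0.0, -0.0]
force: [-0.6, -1.6, -1.9]
opening: 0.191
finger_force: 59.8
rv [-0.0001  0.0006 -0.0021] d [0.001  0.0012 0.0128] t 7.8
 eef [ 0.559  -0.1276  0.0668] F [-0.63 -1.55 -1.9 ] op 0.191 ff 59.75774317514151 j [-0.28  0.59  1.91  0.    0.64  1.53]
[-0.25  0.11  0.  ]
```

Sliding freely. I'll continue to the floor.

```bash
python3 inch.py '0 0 0 0 0.0003 0.004 0;0 0 0 0 0.0003 0.008 0;0 0 0 0 0.0003 0.011 0;0 0 0 0 0.0003 0.012 0;0 0 0 0 0.0003 0.013 0;0 0 0 0 0.0003 0.013 0' ; python3 - <<'E'
from h import *
delta([.5597,-.129,.054],down(YAW+np.pi)); print(ctrl.get_obs()["wrist_torque"].round(2))
E
```

```text
clock: 8.4
eef_pos: [0.5592, -0.128, 0.0542]
tool_rot: [0.993, -0.12, 0.0, -0.0]
force: [-0.0, 0.3, -0.4]
opening: 0.193
finger_force: 59.8
rv [-0.     0.    -0.002] d [0.0007 0.0009 0.0002] t 8.4
 eef [ 0.5592 -0.128   0.0542] F [-0.04  0.29 -0.39] op 0.193 ff 59.75056647788733 j [-0.28  0.61  1.91  0.    0.62  1.53]
[-0.    0.05 -0.02]
```

```bash
python3 inch.py '0 0 0 0 0 0.001 0;0 0 0 0 0 0.002 0;0 0 0 0 0 0.002 0;0 0 0 0 0 0.002 0'; python3 inch.py '0 0 0 0 0 0.001 0;0 0 0 0 0 0.0015 0;0 0 0 0 0 0.0015 0;0 0 0 0 0 0.0015 0'
```

```text
clock: 8.8
eef_pos: [0.5596, -0.1281, 0.0537]
tool_rot: [0.993, -0.12, 0.001, 0.0]
force: [-5.4, 0.7, 23.6]
opening: 0.192
finger_force: 62.7
clock: 9.2
eef_pos: [0.56, -0.1283, 0.0535]
tool_rot: [0.993, -0.12, 0.001, 0.0]
force: [-11.6, 2.1, 49.5]
opening: 0.195
finger_force: 65.7
```

Seated on the floor (contact at exactly the expected height). Easing off the load, then releasing.

```bash
python3 inch.py '0 0 0 0 0 -0.003 0;0 0 0 0 0 -0.003 0;0 0 0 0 0 -0.003 0.6;0 0 0 0 0 -0.003 0.6;0 0 0 0 0 -0.003 0.6;0 0 0 0 0 -0.003 0.6;0 0 0 0 0 -0.003 0.6'; python3 inch.py '0 0 0 0 0 -0.04 0.6;0 0 0 0 0 -0.08 0.6;0 0 0 0 0 -0.12 0.6;0 0 0 0 0 -0.15 0.6;0 0 0 0 0 -0.15 0.6;0 0 0 0 0 -0.15 0.6'
```

```text
clock: 9.9
eef_pos: [0.5591, -0.128, 0.0536]
tool_rot: [0.993, -0.12, -0.0, -0.0]
force: [0.2, 0.7, 0.4]
opening: 0.599
finger_force: 0.0
clock: 10.5
eef_pos: [0.5594, -0.1281, 0.2042]
tool_rot: [0.993, -0.12, 0.001, 0.0]
force: [-0.4, 0.6, -0.4]
opening: 0.604
finger_force: 0.0
```

```bash
cat >> h.py <<'E'
D=.5*X-np.array([0,0,np.sqrt(.75)]); CAP=np.array([.6705,-.1768,.106])
y=-(np.sqrt(.75)*X+np.array([0,0,.5])); PR=R.from_matrix(np.c_[np.cross(y,D),y,D])
E
python3 - <<'E'
from h import *
delta(CAP-.06*D,PR)
t=ctrl.snapshot("scene")[...,::-1]; cv2.imwrite("pics/rel.png",cv2.resize(t[170:270,230:350],None,fx=4,fy=4,interpolation=2))
E
```

```text
rv [ 0.5236 -0.0018 -0.0017] d [0.1196 0.0508 0.0464] t 10.5
 eef [ 0.5594 -0.1281  0.2042] F [-0.45  0.57 -0.41] op 0.604 ff 0.0 j [-0.28  0.4   1.8   0.    0.93  1.53]
```

View pics/rel.png

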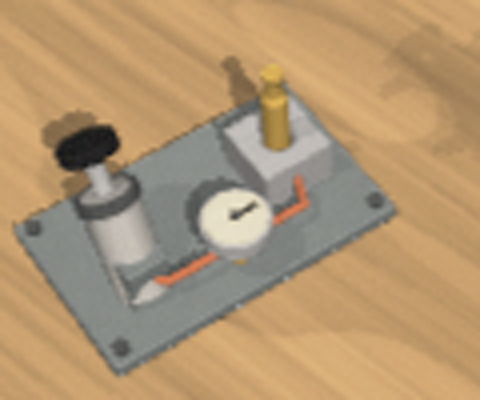

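The valve stands in the bore at crop (275,115), neck up, with the plunger cap at (88,146). Next is the approach to the plunger with closed fingers.

```bash
python3 inch.py '0 0 0 0.05 0.02 0 0;0.1 0 0 0.1 0.05 0 0;0.25 0 0 0.12 0.051 0 0;0.4 0 0 0.12 0.051 0 0;0.524 0 0 0.12 0.051 0.01 0;0.524 0 0 0.12 0.051 0.046 0;0.524 0 0 0.12 0.051 0.046 0;0.524 0 0 0.12 0.051 0.046 0'; python3 - <<'E'
from h import *
delta(CAP-.008*D,PR)
E
```

```text
clock: 11.35
eef_pos: [0.6628, -0.2055, 0.1567]
tool_rot: [0.959, -0.117, 0.03, -0.258]
force: [0.7, 0.7, 0.6]
opening: -0.0
finger_force: 0.0
rv [-0.0011  0.0017 -0.0035] d [ 0.0007 -0.0003  0.0507] t 11.35
 eef [ 0.6628 -0.2055  0.1567] F [0.75 0.7  0.62] op -0.0 ff 0.0 j [-0.6   0.71  1.49  0.53  1.19  0.95]
```

```bash
python3 inch.py '0 0 0 0 0 0.03 0;0 0 0 0 0 0.051 0;0 0 0 0 0 0.051 0;0 0 0 0 0 0.051 0'; python3 - <<'E'
from h import *
delta(CAP+.022*D,PR); s=ctrl.snapshot("scene")[...,::-1]; cv2.imwrite("pics/cap.png",cv2.resize(s[150:260,220:340],None,fx=4,fy=4,interpolation=2))
E
```

```text
clock: 11.75
eef_pos: [0.6704, -0.181, 0.1153]
tool_rot: [0.959, -0.115, 0.032, -0.257]
force: [-0.4, 0.7, -0.2]
opening: 0.004
finger_force: 0.0
rv [ 0.0002 -0.0016  0.0001] d [-0.0009  0.0011  0.0321] t 11.75
 eef [ 0.6704 -0.181   0.1153] F [-0.38  0.71 -0.18] op 0.004 ff 0.0 j [-0.57  0.75  1.54  0.56  1.11  0.93]
```

View pics/cap.png

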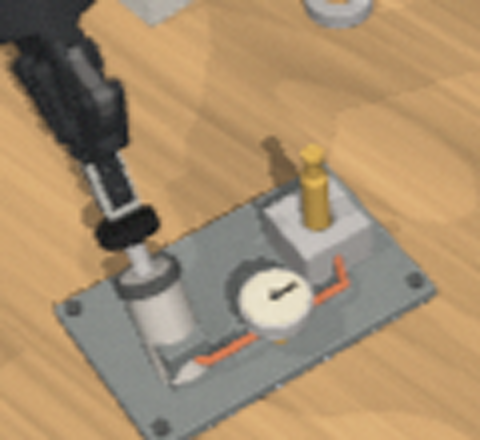

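The closed fingers are just above the cap, centred at crop ≈(125,215) and in line with the plunger. Now I'll press in steps.

```bash
python3 inch.py '0 0 0 -0.001 0.001 0.01 0;0 0 0 -0.001 0.001 0.018 0;0 0 0 -0.001 0.001 0.018 0;0 0 0 -0.001 0.001 0.018 0'; python3 - <<'E'
from h import *
delta(CAP+.022*D,PR); print("axial",-ctrl.get_obs()["force"]@D)
E
```

```text
clock: 12.2
eef_pos: [0.6716, -0.1738, 0.0983]
tool_rot: [0.959, -0.116, 0.032, -0.257]
force: [2.5, -2.8, 7.7]
opening: 0.001
finger_force: 3.3
rv [-0.     -0.0036 -0.0014] d [-0.0005 -0.0011  0.0137] t 12.2
 eef [ 0.6716 -0.1738  0.0983] F [ 2.5  -2.78  7.72] op 0.001 ff 3.2759978994727135 j [-0.56  0.77  1.55  0.57  1.07  0.91]
axial 7.73675492281836
```

```bash
python3 inch.py '0 0 0 0 0 0.006 0;0 0 0 0 0 0.011 0;0 0 0 0 0 0.011 0;0 0 0 0 0 0.011 0' >/dev/null; python3 - <<'E'
from h import *
delta(CAP+.022*D,PR); print("axial",-ctrl.get_obs()["force"]@D)
E
python3 inch.py '0 0 0 0 0 0.0015 0;0 0 0 0 0 0.0015 0;0 0 0 0 0 0.0015 0'>/dev/null; python3 - <<'E'
from h import *
delta(CAP+.022*D,PR); print("axial",-ctrl.get_obs()["force"]@D)
E
```

```text
rv [ 0.     -0.0038 -0.0013] d [-0.0005 -0.0011  0.0031] t 12.6
 eef [ 0.673  -0.1686  0.0891] F [ 1.08 -3.53  9.77] op -0.002 ff 5.150109857731877 j [-0.55  0.78  1.56  0.58  1.06  0.91]
axial 10.048950403709709
rv [ 0.0001 -0.0041 -0.0012] d [-0.0005 -0.0011  0.002 ] t 12.9
 eef [ 0.6731 -0.1681  0.0881] F [-0.72 -4.54 12.86] op 0.004 ff 6.63717555187759 j [-0.55  0.78  1.56  0.58  1.05  0.91]
axial 13.425795532469387
```

```bash
cat > ax.py <<'E'
from h import *
o=ctrl.get_obs(); print("axial",-o["force"]@D,o["force"].round(1),"along",(o["eef_pos"]-CAP)@D,o["clock"])
E
python3 inch.py '0 0 0 0 0 0.001 0;0 0 0 0 0 0.001 0;0 0 0 0 0 0.001 0'>/dev/null; python3 ax.py
python3 inch.py '0 0 0 0 0 0.0005 0;0 0 0 0 0 0.0005 0;0 0 0 0 0 0.0005 0'>/dev/null; python3 ax.py
```

```text
axial 24.45009539993944 [-5.4 -8.2 22.9] along 0.020108427724998414 13.2
axial 29.7400986755695 [ -8.2 -10.8  27.1] along 0.020179480454374135 13.5
```

On the stop, with stiffness rising sharply. I'll back off to about 24 N and hold for over a second.

```bash
python3 inch.py '0 0 0 0 0 -0.0005 0;0 0 0 0 0 -0.0005 0;0 0 0 0 0 -0.0005 0;0 0 0 0 0 -0.0005 0'>/dev/null; python3 ax.py; python3 inch.py '0 0 0 0 0 0 0;0 0 0 0 0 0 0;0 0 0 0 0 0 0;0 0 0 0 0 0 0;0 0 0 0 0 0 0;0 0 0 0 0 0 0'>/dev/null; python3 ax.py; python3 inch.py '0 0 0 0 0 0 0;0 0 0 0 0 0 0;0 0 0 0 0 0 0;0 0 0 0 0 0 0;0 0 0 0 0 0 0;0 0 0 0 0 0 0'>/dev/null; python3 ax.py
```

```text
axial 24.741855597929526 [-5.1 -8.8 22.9] along 0.020118377917379505 13.9
axial 24.5292945521093 [-6.4 -8.1 22.9] along 0.02012052608481651 14.5
axial 24.99640796212465 [-5.3 -8.  23.6] along 0.02012356345494458 15.1
```

Held at about 25 N for over 1.2 s. Now withdrawing along the plunger's line.

```bash
python3 inch.py '0 0 0 0 0 -0.01 0;0 0 0 0 0 -0.02 0;0 0 0 0 0 -0.03 0;0 0 0 0 0 -0.06 0;0 0 0 0 0 -0.10 0;0 0 0 0 0 -0.14 0;0 0 0 0 0 -0.16 0;0 0 0 0 0 -0.16 0'; python3 inch.py '0 0 0 0 0 0 0;0 0 0 0 0 0 0;0 0 0 0 0 0 0;0 0 0 0 0 0 0'>/dev/null; python3 - <<'E'
from h import *
s=ctrl.snapshot("scene")[...,::-1]; cv2.imwrite("pics/end.png",s[50:350,120:500])
delta(CAP,PR)
E
```

```text
clock: 15.9
eef_pos: [0.6536, -0.2468, 0.2273]
tool_rot: [0.959, -0.116, 0.033, -0.256]
force: [0.4, -0.1, 0.1]
opening: -0.003
finger_force: 0.0
rv [-0.0008  0.0001 -0.0019] d [ 0.0012 -0.0011  0.1366] t 16.35
 eef [ 0.6529 -0.2439  0.2237] F [-0.43  0.53 -0.12] op -0.001 ff 0.0 j [-0.65  0.66  1.41  0.49  1.33  0.98]
```

View pics/end.png

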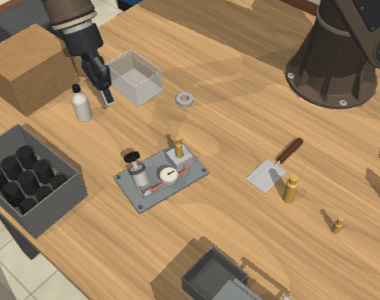

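The final picture shows the valve standing in the bore at (179,148), the cap sprung back out at (133,160), and the other things on the bench in place. Handing in.

```bash
python3 -c "
from rig import ctrl
print(ctrl.sign_off())"
```

```text
the job is handed in; nothing more can be done
None
```

The valve stands on the bore floor, the plunger was held on its stop at about 25 N for over a second and sprang back out, nothing else on the bench appears shifted in the last scene picture, and the job was handed in at about 16 s.

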